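# Set the bangle former one hole wider

### The job

The next bangle is one size larger: on the bangle former, pull up the black knob of the spring plunger, move the slide away from the fixed post to the very next hole, let the plunger snap fully home there and let go. The holes are hidden under the slide and their spacing is not known exactly, so feel for the hole, do not skip past it, and never force the slide against the pin. Leave everything else on the bench where it is.

Things in the scene. Friction and masses are not known exactly. Their poses are not given: they have to be found in the camera images.
- former: bangle former screwed to the bench: grey base 90 (x) by 320 (y) by 12 mm, two dark rails along y. Origin on the bench surface midway between the rails, straight below the plunger when the slide is at its starting hole; x across the rails, +y along them away from the fixed post (the way the slide must go), z up
- fixed_post (a point): centre of the top of the fixed round steel post (24 to 28 mm across, top 52 mm above the bench), on the former's base 125 mm to the -y side of its origin
- slide (a joint): travel of the slide along the former's +y, m: 0 at the starting hole, somewhere from 0.032 to 0.052 at the next hole; a further hole, not wanted, is 0.034 beyond that; end stop 0.095. Aluminium plate 86 by 135 mm, top 35 mm above the bench, carrying plunger and post. Takes about 2 N to move with the pin clear, 4 to 5 N with the pin riding on the strip of holes; stays where it is left
- plunger (a joint): lift of the plunger, m: 0 = fully home in a hole, 0.008 or more = clear of the hole, 0.013 = top stop. Spring: 6 N down at 0, 9 N at 0.008, 11 N at 0.013. Let go between holes, the flat-ended 8 mm pin rides on the strip at 0.008 and drops in by itself when pushed over a hole (1.5 mm play either side). Pushed sideways in a hole the pin blocks the slide; it must never bear more than 40 N
- knob (a point): centre of the plunger's black knob, an upright cylinder 24 mm across and 28 mm high; at the start this point is 80 mm above the bench, it rises with the plunger and travels with the slide. Under the knob is a steel collar 24 mm across, standing on the slide, its top 61 mm above the bench; nothing else within 45 mm of the knob's axis is higher than 52 mm
- slide_post (a point): centre of the top of the round steel post (24 to 28 mm across) on the slide, 55 mm from the plunger's axis on the side of the fixed post, 52 mm above the bench
- pliers: pliers, lying, 155 mm long, 14 mm high, to be left alone; origin at the joint, underneath
- jar: round green glass jar with lid, 52 mm across, 58 mm high, to be left alone; origin under its centre
- bangle: brass bangle lying flat, 66 mm across, 8 mm high, to be left alone; origin under its centre
- bangle2: brass bangle lying on the soldering board, 72 mm across, to be left alone; origin under its centre
- mandrel: tapered steel ring mandrel, lying, 220 mm long, 26 mm thick, to be left alone; origin at its thick end
- hammer: hammer, lying, to be left alone
- brush: brush, lying, to be left alone

How it is judged (in metres and radians):
On the way, in this order (a step that is already met when the one before it is completed fails the run):
1. the plunger is pulled clear of its hole with the slide still there (value of joint plunger above 0.0075 m and value of joint slide below 0.008 m), for 0.1 s.
2. the slide has left the first hole (value of joint slide above 0.012 m), for 0.1 s.
At the end, for the whole second after the job is handed in: the plunger is fully home (lift under 1.5 mm) in the next hole (slide 29 to 55 mm from its starting hole, so neither the first hole nor the one after), and let go (value of joint plunger below 0.0015 m and value of joint slide between 0.029 and 0.055 m); the robot touches nothing.
It fails at once if the pin is jammed against the strip of holes with more than 40 N (contact force between plunger_c0 and anything else above 40 N).
It fails at once if the slide overran the next hole (value of joint slide above 0.06 m).
It fails at once if something else on the bench was moved by more than 15 mm (distance of any of pliers, jar, bangle, bangle2, mandrel, hammer, brush from where it was at the start of the episode above 0.015 m).
It also fails if it takes over 42 s, if anything falls off the work surface, if the arm or the gripper's body presses on something with over 40 N, if the wrist force passes 120 N, or if a joint passes its speed limit or range.

### The arm

A 6-joint arm with a two-finger parallel gripper is mounted at the origin on the work surface. World frame = base frame: x ahead of the robot, y to its left, z up, the work surface at z = 0. Lengths are in m, angles in degrees, forces in N, time in s.
With the tool pointing down it reaches from about 0.4 to 0.825 m from the base axis. Payload 7 kg.
Tool frame: the origin (TCP) lies on the centre line of the jaws, within the pads' length; the fingertips stand 11 mm ahead of it and the grasp point (between the pads) lies 8 mm behind it; z points along the fingers, y is the line along which they close (so a half turn about z gives the same grasp; the last joint's range is limited). The gripper opens to 88 mm and grips with 3 to 60 N. Pads are 19 mm wide; open, the fingers measure 130 mm over their backs; the gripper's body (78 mm by 193 mm) begins 47 mm behind the grasp point.
Start: joints at [81.308, 20.546, 0.682, 0, -70.136, -16.507], TCP at [0.287, 0.611, 0.238] pointing down, gripper open.
Joint ranges: [-176.03, 176.03], [-82.01, 121.73], [-58.28, 71.71], [-173.87, 95.51], [-174.79, -0.11], [-173.66, 173.66]. Speed limits (degrees/s): [136.94, 136.94, 172.46, 180, 180, 180].

### API

Orientations are given as [roll, pitch, yaw] about the fixed x, y, z axes, in that order (R = Rz(yaw) Ry(pitch) Rx(roll)).
In Python, from plant import r, capture, camera_model, job gives the robot as it stands.
- The arm moves only by the tool drive_tool, never from a script. Its argument "increments" is a list that holds one entry, the list of rows, each a list of 5 numbers: the gripper's target within -1 to 1 (fully open at 1, half-way at 0, shut at -1), then the shift along the tool's x, y, z scaled (see below), then the turn about the tool's z scaled (see below). In form: [[[gripper, tx, ty, tz, roll], ...]]. A call has 1 to 5 rows; each row is the pose to reach, as a shift and turn from the pose commanded when the call began, along the tool's axes at that moment, turning the shorter way round; what a row does not reach only later rows make up. The controller multiplies each number of a shift by 120 mm and each number of a turn by 360 degrees. A row lasts 1/8 s, in which the tool goes at most 62.5 mm and 10.7 degrees, less where a joint would pass 70% of its speed; a pose out of reach is approached as far as the arm can. A call with a number of a shift or a turn outside -1 to 1 is refused whole. A call with a gripper value outside its range is refused whole. The fingers move at their own pace and stop on an object; "squeeze" is the grip in N (left out, the last holds). Time passes only in rows, so rows that repeat a pose let the fingers close. It gives the time, the measured TCP pose, the force, the opening and the grip force at its end, in the units of the state.
- r.get_state(): the state, without advancing time (a new reading comes with each control period).
- capture(name): name is "scene" or "top" or "wrist"; returns the picture (420x560x3 uint8, red, green, blue); there is no depth.
- camera_model(name): a dict with "camera_matrix" (3x3 intrinsics, pixels), "rvec" (rotation vector, rad) and "tvec" (3), from world to camera coordinates, as OpenCV has them. Camera axes: x right, y down, z forward; pixel columns grow to the right and rows downward; lengths in m; the calibration is good to about 2 mm. A picture is of the moment at which its call begins: read the wrist's pose just before it. camera_model takes no time and is no camera call; for the wrist camera it gives the pose at the moment of the call.
- job.close_job(): hands the job in; it is judged then, once.
The state is a dict: "time_s": time; "joints": joint angles; "qd": joint speeds; "joint_torque": joint torques, N m; "tcp_pos": TCP position; "eef_rot": TCP orientation; "contact_force": force on the tool from outside, world axes, zero at the start; "moment": the same for the moment, N m; "gripper_width": finger opening in m; "gripper_force": force on a finger pad.
Only numpy, scipy, OpenCV 4.12 (cv2) and the standard library are available. Lean on these libraries where they do the work, as an engineer would, in place of code of your own. Each camera call takes 0.05 s, during which the arm holds its last target. There are 200 camera calls.

## Working session

There is one attempt and no reset: what is moved stays moved. The work goes in short steps, Python scripts to look and compute and a tool call to move; the robot and the scene stay as the last step left them, time stands still between calls to the robot, and variables do not carry over. Pictures are saved under pics/ and viewed, at most 10 in all, crops included, and the job is handed in when it is done.

Besides the shell and the picture viewer there is one more tool, called as a command line: name --argument value ..., lists and objects as JSON in quotes. drive_tool: Moves the arm, as the interface text tells. Its arguments: {"type":"object","properties":{"increments":{"type":"array"},"squeeze":{"type":"number"}},"required":["increments"]}

```bash
mkdir -p pics; python3 - <<'E'
from plant import r,capture,camera_model
import cv2
for n in("scene","top"):
    cv2.imwrite(f"pics/{n}0.png",capture(n)[:,:,::-1])
s=r.get_state();print(s["time_s"],s["tcp_pos"],s["eef_rot"],s["gripper_width"],s["contact_force"])
E
```

```text
0.1 [0.28724072 0.61038334 0.23671373] [ 1.79914143e+02 -8.41974618e-03 -2.52069298e+01] 0.08753383441784049 [-0.49378934  0.2755714  -0.52248789]
```

View pics/top0.png

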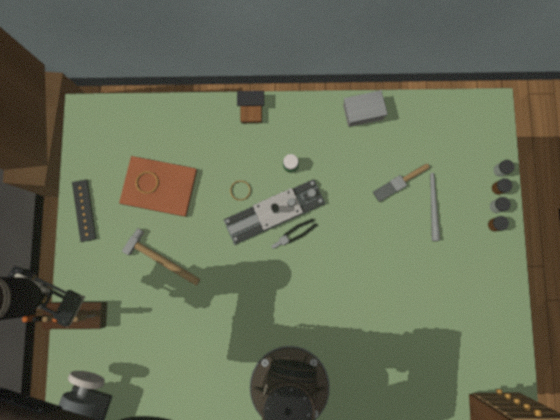

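View pics/scene0.png

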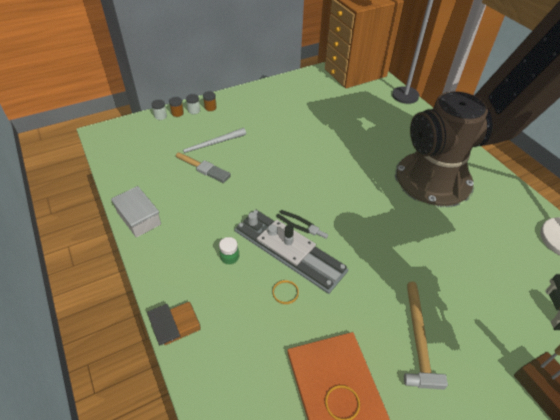

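Top view: the former runs from about (312,188), the fixed post, to (235,230), with the knob near (275,208). I'll zoom in on it.

```bash
cat > h.py <<'E'
import cv2,numpy as np
def ray(m,uv,z):
    K=np.array(m["camera_matrix"],float);R=cv2.Rodrigues(np.array(m["rvec"],float))[0];t=np.array(m["tvec"],float).ravel()
    c=-R.T@t;d=R.T@np.linalg.solve(K,[uv[0],uv[1],1]);return c+d*(z-c[2])/d[2]
def proj(m,p):
    return cv2.projectPoints(np.array(p,float).reshape(-1,1,3),np.array(m["rvec"],float),np.array(m["tvec"],float),np.array(m["camera_matrix"],float),None)[0].reshape(-1,2)
E
python3 - <<'E'
import cv2,numpy as np
a=cv2.imread("pics/top0.png")[165:255,215:335];b=cv2.imread("pics/scene0.png")[195:295,225:355]
a=cv2.resize(a,None,fx=4,fy=4,interpolation=3);b=cv2.resize(b,(390,300),interpolation=3)
o=np.zeros((360,870,3),np.uint8);o[:,:480]=a;o[:300,480:]=b
cv2.imwrite("pics/z0.png",o[:,:800])
from plant import camera_model
from h import *
m=camera_model("top")
for uv,z in(((275,208),.094),((312,188),.052),((292,201),.052),((235,230),.012)):print(ray(m,uv,z).round(4))
E
```

```text
[0.5349 0.0354 0.094 ]
[ 0.6034 -0.0788  0.052 ]
[ 0.5628 -0.0159  0.052 ]
[0.4777 0.1663 0.012 ]
```

View pics/z0.png

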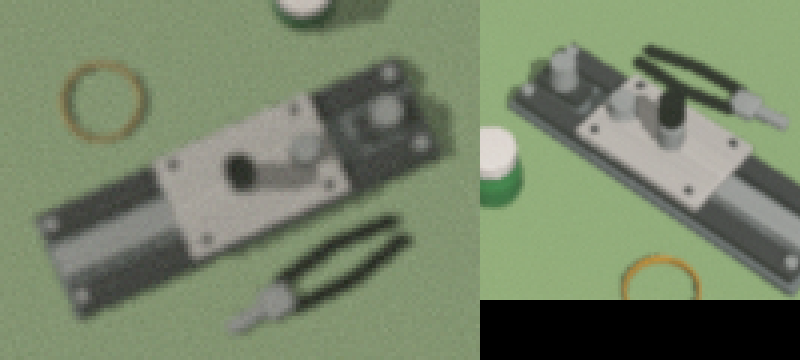

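Crop: knob top at full-image (274.5,207.5), fixed post (311.8,192.5), slide post (291.8,202.5), base end middles (319.4,191.9) and (229.6,232).

```bash
python3 - <<'E'
from plant import camera_model,r
from h import *
m=camera_model("top")
f=lambda u,v,z:ray(m,(215+u/4,165+v/4),z)
k=f(238,170,.094);p=f(387,110,.052);s=f(307,150,.052)
c=[f(u,v,.012) for u,v in((395,60),(440,155),(80,318),(37,218))]
print(k,p,s);print(np.round(c,4))
print([np.linalg.norm(c[i]-c[(i+1)%4]) for i in range(4)])
d=(c[2]+c[3]-c[0]-c[1])[:2];d/=np.linalg.norm(d);print("dir",d,np.degrees(np.arctan2(d[1],d[0])))
print("dists k-p 125, k-s 55:",(k-p)[:2]@d,(k-s)[:2]@d,"perp",np.cross(d,(k-p)[:2]),np.cross(d,(k-s)[:2]))
mid=np.mean(c,axis=0);print("mid",mid,"k rel mid",(k-mid)[:2]@d,np.cross(d,(k-mid)[:2]))
s=r.get_state();print(camera_model("wrist"))
E
```

```text
[0.536431   0.03692592 0.094     ] [ 0.58911916 -0.07780425  0.052     ] [ 0.5580592  -0.01508378  0.052     ]
[[ 0.6373 -0.0863  0.012 ]
 [ 0.5595 -0.1211  0.012 ]
 [ 0.4316  0.1658  0.012 ]
 [ 0.5116  0.201   0.012 ]]
[np.float64(0.08520735476905801), np.float64(0.3141095927895312), np.float64(0.08739280592867744), np.float64(0.3135235358817595)]
dir [-0.40409877  0.91471536] 113.83466380929848
dists k-p 125, k-s 55: 0.1262366654331847 0.056313998591624 perp 0.001832352118931728 -0.0012334113931082545
mid [0.5349884  0.03986105 0.012     ] k rel mid -0.0032677643596037637 -0.000133482583512962
{'camera_matrix': array([[330.17041448,   0.        , 287.22795458],
       [  0.        , 330.17041448, 206.5438785 ],
       [  0.        ,   0.        ,   1.        ]]), 'rvec': array([-1.58999518,  2.50696684,  0.35455056]), 'tvec': array([ 0.67453211, -0.03478659,  0.38955641])}<stdin>:10: DeprecationWarning: Arrays of 2-dimensional vectors are deprecated. Use arrays of 3-dimensional vectors instead. (deprecated in NumPy 2.0)
<stdin>:11: DeprecationWarning: Arrays of 2-dimensional vectors are deprecated. Use arrays of 3-dimensional vectors instead. (deprecated in NumPy 2.0)
```

drive_tool --increments '[[[1,0.25,0.22,0,0.029],[1,0.5,0.44,0,0.057],[1,0.75,0.66,0,0.086],[1,1,0.88,0,0.114]]]'

```text
time_s: 0.6
tcp_pos: [0.3513, 0.4627, 0.2372]
eef_rot: [180.0, -0.0, -66.6]
contact_force: [-0.0, 0.2, -0.4]
gripper_width: 0.0873
gripper_force: 0.0
```

drive_tool --increments '[[[1,0.5,0.02,0,0],[1,1,0.02,0,0]]]'

```text
time_s: 0.85
tcp_pos: [0.3973, 0.3516, 0.2373]
eef_rot: [180.0, -0.0, -66.2]
contact_force: [0.6, -1.1, -0.0]
gripper_width: 0.0875
gripper_force: 0.0
```

drive_tool --increments '[[[1,0.5,0,0,0],[1,1,0,0,0]]]'

```text
time_s: 1.1
tcp_pos: [0.4458, 0.2416, 0.2375]
eef_rot: [180.0, 0.0, -66.2]
contact_force: [1.6, 0.7, -0.3]
gripper_width: 0.0877
gripper_force: 0.0
```

drive_tool --increments '[[[1,0.5,0,0,0],[1,1,0,0,0],[1,1,0,0,0]]]'

```text
time_s: 1.48
tcp_pos: [0.4945, 0.1301, 0.2372]
eef_rot: [179.9, -0.0, -66.5]
contact_force: [-0.5, 0.4, -0.1]
gripper_width: 0.0877
gripper_force: 0.0
```

```bash
python3 - <<'E'
from plant import r,capture,camera_model
from h import *
s=r.get_state();m=camera_model("wrist");im=capture("wrist")[:,:,::-1].copy()
cv2.imwrite("pics/w1.png",im);import json
json.dump({k:np.array(v).tolist() for k,v in m.items()},open("w1.json","w"))
print(s["tcp_pos"],s["eef_rot"],proj(m,[[.5364,.0369,.094],[.589,-.0778,.052],s["tcp_pos"]]))
E
```

```text
[0.49450485 0.13011142 0.23721409] [ 1.79944642e+02 -1.80306698e-02 -6.65370469e+01] [[285.73446705  76.36971526]
 [282.63550104 -80.32991361]
 [287.43644358 270.83183971]]
```

View pics/w1.png

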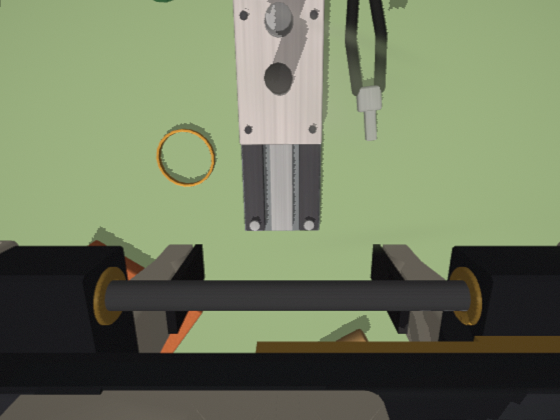

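Wrist view: knob top centre at about (278,77), slide post top (278.5,17), base end bolts (254,225) and (309,225), base near-end corners (243,231) and (320,231).

```bash
python3 - <<'E'
import json
from h import *
m=json.load(open("w1.json"))
k=ray(m,(278,77),.094);s=ray(m,(278.5,17),.052);a=ray(m,(254.5,225),.02);b=ray(m,(309,225),.02);e=(a+b)/2
c1=ray(m,(243,231),.012);c2=ray(m,(320,231),.012);l=ray(m,(249,129),.035);rr=ray(m,(313,129),.035)
print(k,s,e,np.linalg.norm(k-s),"base w",np.linalg.norm(c1-c2))
for p,q in((s,k),(s,e),(k,e)):
    d=(q-p)[:2];print(np.degrees(np.arctan2(d[1],d[0])),np.linalg.norm(d))
for p,q in((c1,c2),(l,rr),(a,b)):
    d=(q-p)[:2];print("cross",np.degrees(np.arctan2(d[1],d[0]))-90)
E
```

```text
[0.54202291 0.03986467 0.094     ] [ 0.56379915 -0.00967848  0.052     ] [0.47953099 0.18101009 0.02      ] 0.06850349183485994 base w 0.092161059534232
113.7274471256643 0.05411772716558526
113.84135954537423 0.20847842142797554
113.88129634372187 0.15436083871669332
cross -246.54947965118933
cross -246.55220739067244
cross -246.54965385458286
```

drive_tool --increments '[[[1,0.45,-0.024,0,0],[1,0.85,-0.048,0,0],[1,0.85,-0.048,0.4,0],[1,0.85,-0.048,0.75,0],[1,0.85,-0.048,0.75,0]]]'

```text
time_s: 2.15
tcp_pos: [0.538, 0.0428, 0.1447]
eef_rot: [179.6, 0.0, -66.2]
contact_force: [0.2, -0.1, 0.9]
gripper_width: 0.0875
gripper_force: 0.0
```

```bash
python3 - <<'E'
from plant import r,capture,camera_model
from h import *
s=r.get_state();m=camera_model("wrist");im=capture("wrist")[:,:,::-1].copy()
cv2.imwrite("pics/w2.png",im);import json
json.dump({k:np.array(v).tolist() for k,v in m.items()},open("w2.json","w"))
print(s["tcp_pos"],s["eef_rot"],s["contact_force"],proj(m,[[.542,.040,.094],s["tcp_pos"]]))
E
```

```text
[0.53796208 0.04277292 0.14472543] [ 1.79614356e+02  2.48316811e-02 -6.61945020e+01] [ 0.18078966 -0.07919135  0.85337373] [[282.90219165 227.47661077]
 [287.47813913 270.80616149]]
```

View pics/w2.png

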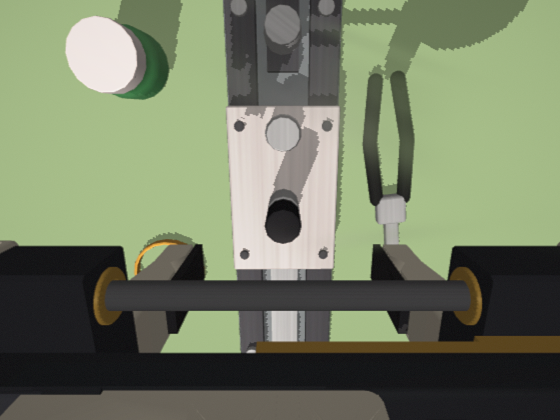

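The knob top is at about (283,225), within 2 mm of the prediction. I'll correct for that and go down around it.

drive_tool --increments '[[[1,0.048,-0.023,0.05,0],[1,0.048,-0.023,0.3,0],[1,0.048,-0.023,0.53,0],[1,0.048,-0.023,0.53,0]]]' --squeeze 8

```text
time_s: 2.7
tcp_pos: [0.5449, 0.0384, 0.0836]
eef_rot: [179.9, 0.0, -66.2]
contact_force: [-0.5, 0.2, 1.1]
gripper_width: 0.0876
gripper_force: 0.0
```

drive_tool --increments '[[[1,0,0.01,0.04,0],[0.2,0,0.01,0.04,0],[-0.2,0,0.01,0.04,0],[-0.3,0,0.01,0.04,0],[-0.3,0,0.01,0.04,0]]]'

```text
time_s: 3.32
tcp_pos: [0.5441, 0.038, 0.0794]
eef_rot: [-180.0, -0.0, -66.2]
contact_force: [0.2, -0.0, -0.1]
gripper_width: 0.0532
gripper_force: 0.0
```

drive_tool --increments '[[[-0.5,0,0,0,0],[-1,0,0,0,0],[-1,0,0,0,0],[-1,0,0,0,0],[-1,0,0,0,0]]]'

```text
time_s: 3.95
tcp_pos: [0.5433, 0.0376, 0.0791]
eef_rot: [179.9, 0.0, -66.2]
contact_force: [-3.6, -1.1, 3.4]
gripper_width: 0.0238
gripper_force: 8.0
```

drive_tool --increments '[[[-1,0,0.006,0,0],[-1,0,0.006,0,0],[-1,0,0.006,0,0]]]' --squeeze 28

```text
time_s: 4.32
tcp_pos: [0.5432, 0.0376, 0.0791]
eef_rot: [180.0, -0.0, -66.2]
contact_force: [-2.5, -1.0, 2.8]
gripper_width: 0.0234
gripper_force: 28.0
```

drive_tool --increments '[[[-1,0,0,-0.025,0],[-1,0,0,-0.05,0],[-1,0,0,-0.05,0]]]'

```text
time_s: 4.7
tcp_pos: [0.5431, 0.0377, 0.0849]
eef_rot: [180.0, 0.0, -66.3]
contact_force: [1.3, 0.3, -9.1]
gripper_width: 0.0233
gripper_force: 28.0
```

drive_tool --increments '[[[-1,0,0,-0.02,0],[-1,0,0,-0.037,0],[-1,0,0,-0.037,0],[-1,0,0,-0.037,0]]]'

```text
time_s: 5.2
tcp_pos: [0.5432, 0.0377, 0.0894]
eef_rot: [180.0, 0.0, -66.2]
contact_force: [0.3, -1.4, -10.9]
gripper_width: 0.0231
gripper_force: 28.0
```

The plunger is lifted about 10 mm, with the spring force at 10.9 N as expected. Next I move the slide 22 mm with the pin clear, then lower it to find the height at which it rides on the strip.

drive_tool --increments '[[[-1,-0.04,0,0,0],[-1,-0.09,0,0,0],[-1,-0.14,0,0,0],[-1,-0.183,0,0,0],[-1,-0.183,0,0,0]]]'

```text
time_s: 5.82
tcp_pos: [0.534, 0.0584, 0.0895]
eef_rot: [180.0, 0.0, -66.2]
contact_force: [-1.0, 0.6, -10.3]
gripper_width: 0.0237
gripper_force: 28.0
```

drive_tool --increments '[[[-1,0,0,0.014,0],[-1,0,0,0.014,0],[-1,0,0,0.014,0]]]'

```text
time_s: 6.2
tcp_pos: [0.5343, 0.0576, 0.0878]
eef_rot: [180.0, 0.0, -66.2]
contact_force: [-2.0, 1.2, -10.7]
gripper_width: 0.0233
gripper_force: 28.0
```

drive_tool --increments '[[[-1,0,0,0.006,0],[-1,0,0,0.006,0]]]'

```text
time_s: 6.45
tcp_pos: [0.5343, 0.0576, 0.0872]
eef_rot: [180.0, -0.0, -66.2]
contact_force: [-3.0, 0.5, -8.8]
gripper_width: 0.0236
gripper_force: 28.0
```

drive_tool --increments '[[[-1,0,0,0.005,0],[-1,0,0,0.005,0]]]'

```text
time_s: 6.7
tcp_pos: [0.5344, 0.0576, 0.0871]
eef_rot: [180.0, -0.0, -66.2]
contact_force: [-5.5, -0.5, -4.4]
gripper_width: 0.0232
gripper_force: 28.0
```

The pin is touching the strip, and the arm gives about 10 N/mm. From here I drag lightly in small steps and watch z.

drive_tool --increments '[[[-1,-0.015,0,0.006,0],[-1,-0.03,0,0.006,0],[-1,-0.045,0,0.006,0],[-1,-0.06,0,0.006,0],[-1,-0.06,0,0.006,0]]]'

```text
time_s: 7.32
tcp_pos: [0.532, 0.0631, 0.087]
eef_rot: [-180.0, -0.1, -66.2]
contact_force: [-2.8, -6.9, -0.4]
gripper_width: 0.0234
gripper_force: 28.0
```

drive_tool --increments '[[[-1,-0.008,0,0,0],[-1,-0.016,0,0,0],[-1,-0.016,0,0,0]]]'

```text
time_s: 7.7
tcp_pos: [0.5313, 0.0648, 0.087]
eef_rot: [-180.0, -0.1, -66.2]
contact_force: [-3.1, -7.9, 0.5]
gripper_width: 0.023
gripper_force: 28.0
```

drive_tool --increments '[[[-1,-0.008,0,0,0],[-1,-0.016,0,0,0],[-1,-0.016,0,0,0]]]'

```text
time_s: 8.07
tcp_pos: [0.5305, 0.0664, 0.087]
eef_rot: [180.0, -0.1, -66.2]
contact_force: [-2.6, -8.3, 0.5]
gripper_width: 0.0231
gripper_force: 28.0
```

drive_tool --increments '[[[-1,-0.008,0,0,0],[-1,-0.016,0,0,0],[-1,-0.016,0,0,0]]]'

```text
time_s: 8.45
tcp_pos: [0.5298, 0.0681, 0.087]
eef_rot: [180.0, -0.1, -66.2]
contact_force: [-2.5, -8.5, -0.4]
gripper_width: 0.0234
gripper_force: 28.0
```

drive_tool --increments '[[[-1,-0.008,0,0,0],[-1,-0.016,0,0,0],[-1,-0.016,0,0,0]]]'

```text
time_s: 8.82
tcp_pos: [0.529, 0.07, 0.087]
eef_rot: [180.0, -0.1, -66.2]
contact_force: [-3.0, -8.3, 0.6]
gripper_width: 0.0233
gripper_force: 28.0
```

drive_tool --increments '[[[-1,-0.008,0,0,0],[-1,-0.016,0,0,0],[-1,-0.016,0,0,0]]]'

```text
time_s: 9.2
tcp_pos: [0.5282, 0.0717, 0.087]
eef_rot: [180.0, -0.1, -66.2]
contact_force: [-1.9, -8.1, 0.4]
gripper_width: 0.0229
gripper_force: 28.0
```

drive_tool --increments '[[[-1,-0.008,0,0,0],[-1,-0.016,0,0,0],[-1,-0.016,0,0,0]]]'

```text
time_s: 9.57
tcp_pos: [0.5275, 0.0734, 0.087]
eef_rot: [180.0, -0.1, -66.2]
contact_force: [-1.8, -7.7, 0.9]
gripper_width: 0.0234
gripper_force: 28.0
```

drive_tool --increments '[[[-1,-0.008,0,0,0],[-1,-0.016,0,0,0],[-1,-0.016,0,0,0]]]'

```text
time_s: 9.95
tcp_pos: [0.5267, 0.0752, 0.087]
eef_rot: [180.0, -0.1, -66.2]
contact_force: [-3.2, -9.2, -0.4]
gripper_width: 0.0235
gripper_force: 28.0
```

drive_tool --increments '[[[-1,-0.008,0,0,0],[-1,-0.016,0,0,0],[-1,-0.016,0,0,0]]]'

```text
time_s: 10.32
tcp_pos: [0.5259, 0.077, 0.087]
eef_rot: [180.0, -0.1, -66.2]
contact_force: [-2.9, -8.5, -0.1]
gripper_width: 0.0238
gripper_force: 28.0
```

drive_tool --increments '[[[-1,-0.008,0,0,0],[-1,-0.016,0,0,0],[-1,-0.016,0,0,0]]]'

```text
time_s: 10.7
tcp_pos: [0.525, 0.0789, 0.0869]
eef_rot: [180.0, -0.1, -66.2]
contact_force: [-2.1, -7.5, -0.5]
gripper_width: 0.0235
gripper_force: 28.0
```

drive_tool --increments '[[[-1,-0.008,0,0,0],[-1,-0.016,0,0,0],[-1,-0.016,0,0,0]]]'

```text
time_s: 11.08
tcp_pos: [0.5241, 0.0809, 0.0866]
eef_rot: [180.0, -0.1, -66.2]
contact_force: [-2.8, -5.9, -3.1]
gripper_width: 0.0235
gripper_force: 28.0
```

drive_tool --increments '[[[-1,0,0,0.004,0],[-1,0,0,0.004,0]]]'

```text
time_s: 11.32
tcp_pos: [0.5241, 0.0809, 0.0864]
eef_rot: [180.0, -0.1, -66.2]
contact_force: [-3.5, -6.1, -0.4]
gripper_width: 0.0235
gripper_force: 28.0
```

drive_tool --increments '[[[-1,-0.008,0,0,0],[-1,-0.008,0,0,0]]]'

```text
time_s: 11.58
tcp_pos: [0.5235, 0.0822, 0.0856]
eef_rot: [180.0, -0.0, -66.3]
contact_force: [-3.1, -1.0, -9.6]
gripper_width: 0.0237
gripper_force: 28.0
```

Drop found at about 48.7 mm: z fell, the tool carries the full spring load again, and the drag is gone. I'll lower into the hole.

drive_tool --increments '[[[-1,0,0,0.015,0],[-1,0,0,0.03,0],[-1,0,0,0.03,0]]]'

```text
time_s: 11.95
tcp_pos: [0.5233, 0.0827, 0.0815]
eef_rot: [180.0, -0.0, -66.2]
contact_force: [-3.5, -3.2, -7.5]
gripper_width: 0.0237
gripper_force: 28.0
```

drive_tool --increments '[[[-1,0,0,0.008,0],[-1,0,0,0.014,0],[-1,0,0,0.014,0]]]' --squeeze 10

```text
time_s: 12.32
tcp_pos: [0.5233, 0.0828, 0.0801]
eef_rot: [180.0, -0.0, -66.2]
contact_force: [-3.0, -3.0, -6.5]
gripper_width: 0.0235
gripper_force: 10.0
```

drive_tool --increments '[[[-0.2,0,0,0,0],[0.2,0,0,0,0],[0.5,0,0,0,0],[0.8,0,0,0,0],[1,0,0,0,0]]]'

```text
time_s: 12.95
tcp_pos: [0.5237, 0.083, 0.0803]
eef_rot: [-180.0, -0.0, -66.2]
contact_force: [-0.2, 0.7, -1.2]
gripper_width: 0.0681
gripper_force: 0.0
```

drive_tool --increments '[[[1,0,0,0,0],[1,0,0,0,0],[1,0,0,-0.3,0],[1,0,0,-0.6,0],[1,0,0,-0.6,0]]]'

```text
time_s: 13.58
tcp_pos: [0.5252, 0.0835, 0.1551]
eef_rot: [-179.7, -0.0, -66.2]
contact_force: [0.6, -0.2, -2.0]
gripper_width: 0.0877
gripper_force: 0.0
```

```bash
python3 - <<'E'
from plant import r,capture,camera_model
from h import *
s=r.get_state();m=camera_model("wrist");im=capture("wrist")[:,:,::-1].copy()
sc=capture("scene")[:,:,::-1][180:310,205:365]
o=np.zeros((420,800,3),np.uint8);o[:,:400]=im[:,90:490];o[:325,400:]=cv2.resize(sc,(400,325),interpolation=3)
cv2.imwrite("pics/w3.png",o)
print(s["tcp_pos"],s["gripper_width"],s["contact_force"],s["gripper_force"])
p=np.array([.5427,.0385]);d=np.array([-.404,.915]);q=p+.0487*d
print("expected knob top px",proj(m,[[*q,.094],[*(q-.055*d),.052],[*(p-.125*d),.052]])-[90,0])
E
```

```text
[0.52523594 0.08354908 0.1550558 ] 0.0876948564059269 [ 0.62015618 -0.24732169 -1.96408272] 0.0
expected knob top px [[201.30436107 228.77329097]
 [201.20453975 139.54824446]
 [201.66424477 -48.52487264]]
```

View pics/w3.png

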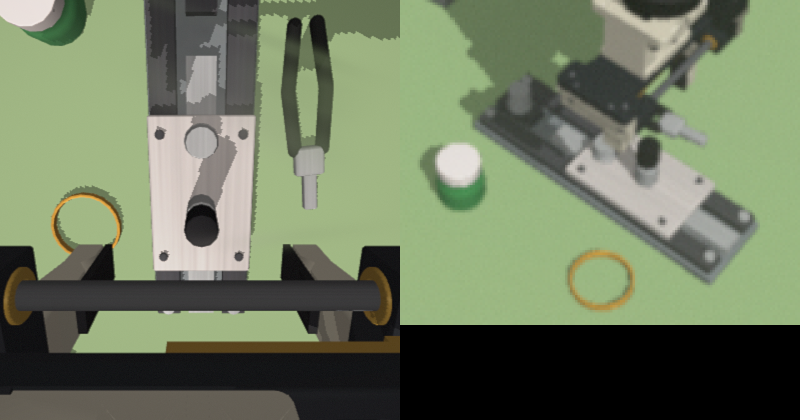

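The knob top is at about (201,229) and the slide post at (201,142), both where a home plunger at 48.7 mm travel should put them. The gripper is clear and nothing else has moved, so I'm handing in.

```bash
python3 -c "
from plant import job
print(job.close_job())"
```

```text
the job is handed in; nothing more can be done
None
```

The slide now sits at the next hole, about 48.7 mm from its start, with the plunger snapped home and released and the gripper clear; the job is handed in, but no verdict was returned.

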